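# Bring the burnishing ball to the press channel

## Robot

A 7-joint arm with a two-finger parallel gripper is mounted at the origin on the work surface. World frame = base frame: x ahead of the robot, y to its left, z up, the work surface at z = 0. Lengths are in m, angles in rad, forces in N, time in s.
With the tool pointing down it reaches from about 0.4 to 0.85 m from the base axis. Payload 6.9 kg.
Tool frame: the origin (TCP) lies midway between the tips of the shut fingers; the grasp point (between the pads) lies 19 mm behind it; z points along the fingers, y is the direction in which the jaws open and shut (so a half turn about z gives the same grasp; the last joint's range is limited). The gripper opens to 85 mm and grips with 20 to 120 N. Pads are 22 mm wide; open, the fingers measure 114 mm over their backs; the gripper's body (76 mm by 85 mm) begins 54 mm behind the grasp point. The pads swing forward as they close: fully open they stand 13 mm farther back than shut.
Start: joints at [-1.012, 0.507, -0.238, 1.5, 0.126, 1.149, -0.155], TCP at [0.274, 0.562, 0.231] pointing down, gripper open.
Joint ranges: [-3.08, 3.08], [-0.24, 2.05], [-1.43, 1.35], [0, 2.5], [-1.52, 4.66], [0.17, 1.96], [-2.89, 2.89]. Speed limits (rad/s): [2.39, 2.39, 3.14, 3.14, 3.14, 3.14, 3.14].

## Interface

Orientations are given as a 3x3 rotation matrix whose columns are the frame's x, y, z axes.
In Python, from station import sensors, read_camera, job, spotter gives the robot as it stands.
- The arm moves only by the tool jog_arm, never from a script. Its argument "series" is a list of rows, each a list of 3 entries, a list of its own where there are three numbers: the shift along the world's x, y, z normalised to -1 to 1, where 1 is 250 mm, then the turn, a rotation vector about the world's x, y, z normalised to -1 to 1, where 1 is pi rad, then the opening in per cent of the stroke, from 0 (shut) to 100 (fully open). A call has exactly 5 rows; each row is the pose to reach, as a shift and turn from the pose commanded when the call began, turning the shorter way round; what a row does not reach only later rows make up. A row lasts 1/8 s, in which the tool goes at most 62.5 mm and 10.7 degrees, less where a joint would pass 70% of its speed; a pose out of reach is approached as far as the arm can. A call with a number of a shift or a turn outside -1 to 1 is refused whole. A call with a gripper value outside its range is refused whole. The fingers move at their own pace and stop on an object; "grip_force" is the grip in N (left out, the last holds). Time passes only in rows, so rows that repeat a pose let the fingers close, or fill a call up. It gives the time, the measured TCP pose, the force and the opening at its end, in the units of the state.
- sensors.get_state(): the state, without advancing time (a new reading comes with each control period).
- read_camera(name): name is "scene" or "top"; returns a dict with "frame" (420x560x3 uint8, blue, green, red), "z_map" (420x560 float32, m along the optical axis (not along the pixel's ray), 0 where there is no reading), "fx", "fy", "cx", "cy" (pixels), "camera_from_world" (4x4, takes a point from world to camera coordinates). Camera axes: x right, y down, z forward; pixel columns grow to the right and rows downward; lengths in m; the calibration is good to about 2 mm. A picture is of the moment at which its call begins.
- job.close_job(): hands the job in, once; it reports no verdict.
Trained networks look in the newest picture that a camera, given by its name, has taken for a name from the list of things; names that differ only in an ending like _2 or _b are one class to them, and where a whole thing is asked for, a point or a joint stands for the part that bears it (a point fixed in the world has none). Each returns a list of dicts, best first, with "conf" (0 to 1); they miss things now and then, are a little off and sometimes report something else, mostly with a low value. They report only what shows in the picture. A call takes as long as a camera call.
- spotter.look_for(camera, label): "extent" ([left, top, width, height] in pixels, round what is visible of it).
- spotter.masks_of(camera, label): "mask" (420x560 bool, what is visible of it) and "extent" ([left, top, width, height] in pixels, round what is visible of it).
- spotter.spot_point(camera, label): "xy" ([column, row] in pixels: a listed point, or the origin of a listed thing).
The state is a dict: "time_s": time; "joints": joint angles; "joint_vel": joint speeds; "effort": joint torques, N m; "tool_pos": TCP position; "ee_rot": TCP orientation; "wrist_force": force on the tool from outside, world axes, zero at the start; "torque": the same for the moment, N m; "gripper_width": finger opening in m.
Only numpy, scipy, OpenCV 4.12 (cv2) and the standard library are available. Lean on these libraries where they do the work, as an engineer would, in place of code of your own. Each camera call takes 0.05 s, during which the arm holds its last target.

## Task

Slide the dust case's glass guard fully open and lift the brass dish out by its hoop handle, keeping the dish level and the loose steel ball in its middle all the way. Turn the dish a quarter turn so that its pouring lip points at the press, and finish while still holding it there: level and still, the lip lined up with the press's feed channel and just above the channel's open end, ball still centred, the dish resting on nothing. Leave the other things on the bench where they are.

Things in the scene. Friction and masses are not known exactly. Their poses are not given: they have to be found in the camera images.
- case: Wooden dust case fixed to the bench, 190 x 370 mm (its x, y), walls 98 mm high and 10 mm thick; origin in the middle of its underside, z up. Inside, the floor is 8 mm above the bench; a partition parts it into two bays. The +y bay lies under a fixed glass pane; the -y bay (170 x 172 mm inside, centred at y = -0.089) holds the dish and lies under the sliding guard. Brass guide rails along both long sides reach 111 mm high.
- guard (a joint): Sliding glass guard (180 x 176 mm, aluminium frame, its top face 110 mm above the bench): slide position in m, 0 = shut over the -y bay, 0.165 = fully open; it slides along the case's +y, over the fixed pane, with a drag of about 1 to 2 N, and stays where it is left.
- guard_knob (a point): Upright round steel knob in the middle of the guard, 22 mm in diameter, standing 36 mm above the guard. This point is on its axis, 24 mm above the guard's top face; the axes are the case's.
- dish: Loose round brass dish, 98 mm in diameter (103 mm over the hoop's feet) and 25 mm high at the rim, about 0.18 kg; origin in the middle of its underside, z up, x towards the pouring lip (a 28 mm wide spout where the rim is open). Its floor is a shallow cone rising 9 degrees from the centre (6 mm above the underside), so tilting or jerking it more than that sends the ball off. A fixed hoop stands over it from the rim at +y and -y.
- dish_grip (a point): Middle of the hoop's wooden grip bar: 62 mm long along the dish's y, 12 mm wide (x), 14 mm high, 80 mm above the dish's underside; nothing but air between it and the ball (ball top 26 mm above the underside). The axes are the dish's.
- dish_lip (a point): Outer end of the dish's pouring lip, on its upper surface: 62 mm from the dish's axis along its x, 14 mm above its underside. The lip's cheeks are 28 mm apart over all and stand about 8 mm above this point, its underside 2 mm below it. The axes are the dish's.
- ball_center (a point): Centre of the loose polished steel ball, 20 mm in diameter, 33 g, which lies in the middle of the dish.
- press: Cast iron hand press with a spoked lever, bolted to the bench, 0.43 m high; origin on the bench straight below its ram, x from its open front to its column, z up. A brass bushing sits under the ram. The lever's spokes stand on its +y side, within 0.11 m of the ram towards the front. Nothing of it moves.
- feed_mouth (a point): Open outer end of the press's feed channel, a steel U trough that runs straight along the press's x from here and falls to the bushing: the point in the middle of the channel's floor at its very end, 165 mm in front of the ram and 170 mm above the bench. The mouth is 42 mm wide, the side walls are 12 mm high. The axes are the press's: x points along the channel towards the ram, z up.
- arbor: Blackened steel arbor lying on the bench, 18 mm thick, 150 mm long along its x; origin under its middle. Not to be disturbed.
- block: Wooden staking block with holes, 75 x 75 x 50 mm; origin in the middle of its underside. Not to be disturbed.
- punch: Polished steel punch, 9 mm in diameter and 88 mm long, standing in the staking block's middle hole; origin at its foot, 15 mm above the bench. Not to be disturbed.
- bushing: Spare brass bushing standing on the bench, 34 mm in diameter, 28 mm high; origin in the middle of its underside. Not to be disturbed.

How it is judged:
By the outcome, as a careful person would: the job done as asked, in the order asked, and still so for the second after the job is handed in, while the arm keeps its last pose, push and grip.
It also fails if it takes over 64 s, if anything falls off the work surface, if the arm or the gripper's body presses on something with over 40 N, if the wrist force passes 120 N, or if a joint passes its speed limit or range.

## Working session

There is one attempt and no reset: what is moved stays moved. The work goes in short steps, Python scripts to look and compute and a tool call to move; the robot and the scene stay as the last step left them, time stands still between calls to the robot, and variables do not carry over. Pictures are saved under pics/ and viewed, and the job is handed in when it is done.

Besides the shell and the picture viewer there is one more tool, called after "Request:" as name(argument=value, ...) on one line, values as JSON. jog_arm: Moves the arm, as the interface text tells. Its arguments: {"type":"object","properties":{"series":{"type":"array","items":{"type":"array"}},"grip_force":{"type":"number"}},"required":["series"]}

```bash
mkdir -p pics
cat > h.py <<'E'
import numpy as np, cv2
from station import sensors, read_camera, job, spotter
def w(cam,u,v,z=None,r=2):
    """pixel -> world from depth; or at given world height z"""
    T=np.linalg.inv(cam["camera_from_world"])
    d=np.array([(u-cam["cx"])/cam["fx"],(v-cam["cy"])/cam["fy"],1.])
    if z is None:
        p=cam["z_map"][int(v)-r:int(v)+r+1,int(u)-r:int(u)+r+1]; p=p[p>0]
        s=np.median(p) if len(p) else np.nan
        return T[:3,:3]@(d*s)+T[:3,3]
    D=T[:3,:3]@d; o=T[:3,3]
    return o+D*(z-o[2])/D[2]
def proj(cam,p):
    q=cam["camera_from_world"]@np.r_[p,1]
    return np.array([cam["fx"]*q[0]/q[2]+cam["cx"],cam["fy"]*q[1]/q[2]+cam["cy"],q[2]])
def cloud(cam):
    T=np.linalg.inv(cam["camera_from_world"]);z=cam["z_map"]
    v,u=np.mgrid[:420,:560]
    P=np.stack([(u-cam["cx"])/cam["fx"]*z,(v-cam["cy"])/cam["fy"]*z,z],-1)
    return P@T[:3,:3].T+T[:3,3]
E
python3 - <<'E'
from h import *
np.set_printoptions(precision=4,suppress=True)
s=sensors.get_state();print(s)
for n in("scene","top"):
    c=read_camera(n);cv2.imwrite(f"pics/{n}0.png",c["frame"])
    print(n,np.linalg.inv(c["camera_from_world"])[:3],c["fx"])
    for l in["guard_knob","dish","dish_grip","dish_lip","ball_center","feed_mouth","case","press","arbor","block","punch","bushing"]:
        for r in spotter.spot_point(n,l)[:2]:
            u,v=r["xy"];print(l,round(r["conf"],2),np.round(r["xy"],1),w(c,u,v))
E
```

```text
{'time_s': 0.0, 'joints': array([-1.0115,  0.5083, -0.2375,  1.5012,  0.1257,  1.1489, -0.1548]), 'joint_vel': array([ 0.001 ,  0.0002,  0.0004,  0.0005,  0.0013,  0.0002, -0.0001]), 'effort': array([ -0.0005, -62.0592,  -2.187 , -24.9655,   0.0128,   0.0118,
         0.    ]), 'tool_pos': array([0.2738, 0.5612, 0.2304]), 'ee_rot': array([[-0.8988,  0.4384, -0.0008],
       [ 0.4384,  0.8988, -0.0016],
       [-0.    , -0.0018, -1.    ]]), 'wrist_force': array([-0.1277,  0.1799,  0.6077]), 'torque': array([-0.0221, -0.0233,  0.0396]), 'gripper_width': 0.08515970826381891}
scene [[ 0.7791  0.5291 -0.3362  0.847 ]
 [ 0.6269 -0.654   0.4233 -0.4292]
 [ 0.0041 -0.5406 -0.8413  0.7851]] 387.0298592421397
guard_knob 0.84 [290.1 146.6] [0.506  0.0391 0.1456]
dish 0.67 [286.3 185.8] [ 0.5492 -0.0281  0.1083]
feed_mouth 0.62 [200.9 216.4] [ 0.3995 -0.1635  0.0006]
case 0.9 [306.5 164.8] [0.5484 0.0464 0.1086]
press 0.72 [155.1 316.8] [ 0.5403 -0.3985  0.0941]
arbor 0.58 [379.7 213.9] [0.7301 0.1008 0.0156]
block 0.56 [347.2 261.6] [ 0.7433 -0.0675  0.0498]
punch 0.38 [346.6 264.3] [ 0.7457 -0.0735  0.05  ]
bushing 0.63 [187.3 212.8] [ 0.4739 -0.233   0.1753]
top [[ 0.0229 -0.9865  0.1621  0.3945]
 [-0.9996 -0.0203  0.0173 -0.1297]
 [-0.0138 -0.1625 -0.9866  1.1113]] 470.20180483476804
guard_knob 0.94 [216.1 231.9] [0.5053 0.04   0.1464]
guard_knob 0.17 [196.1 150.2] [0.7182 0.1213 0.0148]
dish 0.28 [196.2 149.4] [0.7197 0.1208 0.0168]
feed_mouth 0.6 [342.5 238.6] [ 0.5125 -0.235   0.0002]
case 0.71 [194.3 237.2] [0.4971 0.0928 0.1094]
press 0.74 [408.3 245.3] [ 0.4864 -0.3565  0.1432]
arbor 0.65 [196.9 147.7] [0.7238 0.1191 0.0175]
block 0.65 [267.7 145. ] [ 0.7233 -0.0543  0.051 ]
block 0.28 [266.7 143.1] [ 0.7278 -0.0519  0.0513]
punch 0.59 [266.9 143.2] [ 0.7276 -0.0523  0.0513]
bushing 0.57 [316.3 300.7] [ 0.3672 -0.1741  0.0235]
```

View pics/scene0.png

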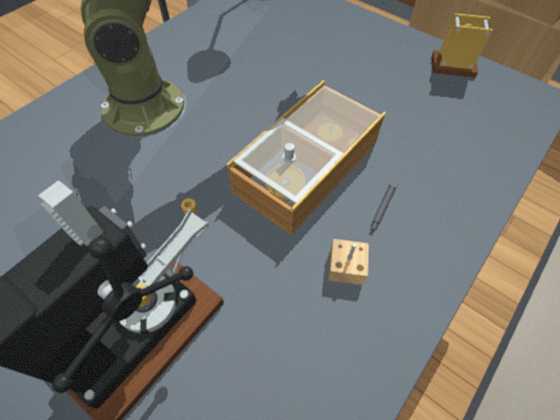

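View pics/top0.png

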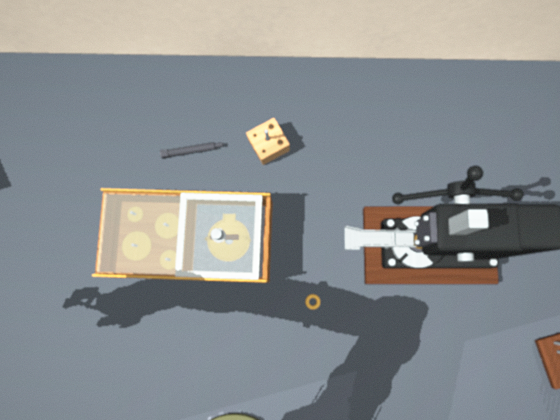

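The scene view shows the case with its knob near (290,147) and the press channel mouth near (203,218). The top view shows the case at x 95–270, the knob at (217,235), the dish under glass with its lip pointing up in the image (world +x), and the channel mouth at (347,238).

Run:
```python
from h import *
np.set_printoptions(precision=4,suppress=True)
C={}
for n in("top","scene"):
    c=read_camera(n);C[n]=c;P=cloud(c)
    m=(P[...,2]>.094)&(P[...,2]<.116)&(abs(P[...,0]-.5)<.2)&(P[...,1]>-.12)&(P[...,1]<.3)&(c["z_map"]>0)
    r=cv2.minAreaRect(P[m][:,:2].astype(np.float32)*1000);print(n,"case rect",r)
    k=(P[...,2]>.13)&(P[...,2]<.15)&(abs(P[...,0]-.505)<.05)&(abs(P[...,1]-.04)<.05)
    print("knob",P[k].mean(0),P[k].min(0),P[k].max(0))
    t=(P[...,2]>.165)&(P[...,2]<.2)&(abs(P[...,0]-.5)<.08)&(P[...,1]<-.15)&(P[...,1]>-.30)
    Q=P[t];print("trough",Q.min(0),Q.max(0),len(Q))
    e=Q[Q[:,1]>-.235];print(cv2.minAreaRect(Q[:,:2].astype(np.float32)*1000))
    ee=np.round(e*1000)[::max(1,len(e)//25)];print(ee)
    x0,y0=(320,200) if n=="top" else (150,190)
    cv2.imwrite(f"pics/{n}_mouth.png",cv2.resize(c["frame"][y0:y0+75,x0:x0+100],None,fx=8,fy=8,interpolation=cv2.INTER_CUBIC))
    for l in["feed_mouth","dish_grip","dish_lip","ball_center","dish"]:
        print(l,[(round(r["conf"],2),np.round(r["xy"],1)) for r in spotter.spot_point(n,l)[:3]])
    print(sensors.get_state()["time_s"])
```

```text
top case rect ((504.15167236328125, 117.50160217285156), (366.08050537109375, 190.720458984375), 89.45904541015625)
knob [0.5021 0.0391 0.145 ] [0.4922 0.0297 0.1303] [0.5134 0.0505 0.1496]
trough [ 0.4735 -0.2987  0.165 ] [ 0.5191 -0.223   0.1838] 376
((496.8798522949219, -261.16900634765625), (45.47358703613281, 75.52479553222656), 0.95449298620224)
[[ 519. -223.  178.]
 [ 517. -225.  177.]
 [ 517. -235.  182.]
 [ 516. -232.  174.]
 [ 514. -230.  167.]
 [ 512. -228.  172.]
 [ 510. -226.  170.]
 [ 508. -224.  170.]
 [ 508. -234.  168.]
 [ 506. -232.  171.]
 [ 504. -230.  169.]
 [ 502. -228.  170.]
 [ 500. -226.  173.]
 [ 498. -224.  172.]
 [ 498. -234.  170.]
 [ 496. -232.  167.]
 [ 494. -230.  170.]
 [ 492. -228.  168.]
 [ 490. -226.  170.]
 [ 488. -224.  172.]
 [ 486. -224.  169.]
 [ 486. -234.  169.]
 [ 484. -232.  170.]
 [ 482. -230.  169.]
 [ 480. -228.  171.]
 [ 478. -226.  171.]
 [ 477. -235.  183.]
 [ 475. -231.  182.]]
feed_mouth [(0.57, array([341.7, 237.5]))]
dish_grip []
dish_lip []
ball_center [(0.2, array([316.1, 304.6]))]
dish []
1.6
scene case rect ((503.578735351562
[... 338 characters left out ...]

 [ 476. -229.  179.]
 [ 477. -231.  178.]
 [ 477. -229.  173.]
 [ 476. -230.  170.]
 [ 478. -233.  172.]
 [ 484. -227.  170.]
 [ 482. -230.  169.]
 [ 480. -234.  169.]
 [ 488. -228.  169.]
 [ 485. -233.  168.]
 [ 492. -227.  168.]
 [ 492. -232.  170.]
 [ 500. -227.  172.]
 [ 494. -230.  167.]
 [ 504. -226.  171.]
 [ 500. -230.  169.]
 [ 499. -234.  169.]
 [ 507. -229.  172.]
 [ 519. -226.  181.]
 [ 509. -230.  171.]
 [ 519. -227.  178.]
 [ 516. -233.  180.]
 [ 519. -225.  172.]
 [ 518. -231.  175.]
 [ 518. -231.  172.]
 [ 519. -231.  168.]]
feed_mouth [(0.64, array([199.5, 216.9]))]
dish_grip []
dish_lip [(0.49, array([308.6, 164.8]))]
ball_center []
dish [(0.47, array([288.2, 184.4]))]
1.9
```

Request:
jog_arm(series=[[[0.09, -0.2, 0], [0, 0, -0.05], 100], [[0.18, -0.4, 0], [0, 0, -0.1], 100], [[0.27, -0.6, 0], [0, 0, -0.15], 80], [[0.36, -0.8, 0], [0, 0, -0.2], 70], [[0.44, -1.0, 0], [0, 0, -0.25], 70]], grip_force=20)

```text
time_s: 2.52
tool_pos: [0.3848, 0.3101, 0.2316]
ee_rot: [[-0.32, 0.947, 0.001], [0.947, 0.32, 0.001], [0.0, 0.001, -1.0]]
wrist_force: [1.2, -0.6, 1.0]
gripper_width: 0.0602
```

Request:
jog_arm(series=[[[0.1, -0.22, 0], [0, 0, -0.03], 70], [[0.2, -0.44, 0], [0, 0, -0.06], 70], [[0.32, -0.68, -0.06], [0, 0, -0.09], 70], [[0.42, -0.9, -0.12], [0, 0, -0.108], 70], [[0.48, -1.0, -0.16], [0, 0, -0.108], 70]])

```text
time_s: 3.15
tool_pos: [0.5048, 0.0583, 0.191]
ee_rot: [[0.012, 1.0, 0.001], [1.0, -0.012, -0.001], [-0.001, 0.001, -1.0]]
wrist_force: [-0.5, -0.1, -0.1]
gripper_width: 0.0597
```

Request:
jog_arm(series=[[[0, -0.084, 0], [0, 0, 0], 70], [[0, -0.084, -0.1], [0, 0, 0], 70], [[0, -0.084, -0.2], [0, 0, 0], 70], [[0, -0.084, -0.28], [0, 0, 0], 70], [[0, -0.084, -0.28], [0, 0, 0], 0]])

```text
time_s: 3.78
tool_pos: [0.5032, 0.0407, 0.1203]
ee_rot: [[0.008, 1.0, -0.003], [1.0, -0.008, -0.0], [-0.0, -0.003, -1.0]]
wrist_force: [0.1, 0.5, 0.1]
gripper_width: 0.0428
```

Request:
jog_arm(series=[[[0, 0, 0], [0, 0, 0], 0], [[0, 0, 0], [0, 0, 0], 0], [[0, 0, 0], [0, 0, 0], 0], [[0, 0.05, 0], [0, 0, 0], 0], [[0, 0.1, 0], [0, 0, 0], 0]])

```text
time_s: 4.4
tool_pos: [0.5032, 0.0654, 0.122]
ee_rot: [[0.009, 1.0, -0.001], [1.0, -0.009, -0.0], [-0.0, -0.001, -1.0]]
wrist_force: [-4.2, -1.9, 2.5]
gripper_width: 0.0209
```

Request:
jog_arm(series=[[[0, 0.12, 0], [0, 0, 0], 0], [[0, 0.24, 0], [0, 0, 0], 0], [[0.004, 0.36, 0], [0, 0, 0], 0], [[0.004, 0.46, 0], [0, 0, 0], 0], [[0.004, 0.52, 0], [0, 0, 0], 0]])

```text
time_s: 5.03
tool_pos: [0.5043, 0.1962, 0.1219]
ee_rot: [[0.006, 1.0, -0.001], [1.0, -0.006, -0.001], [-0.001, -0.001, -1.0]]
wrist_force: [-4.5, -23.2, 5.7]
gripper_width: 0.0211
```

Request:
jog_arm(series=[[[0, 0.02, 0], [0, 0, 0], 0], [[0, 0.03, 0], [0, 0, 0], 0], [[0, 0.04, 0], [0, 0, 0], 0], [[0, 0.05, 0], [0, 0, 0], 0], [[0, 0.05, 0], [0, 0, 0], 0]])

```text
time_s: 5.65
tool_pos: [0.5044, 0.2, 0.1211]
ee_rot: [[0.014, 1.0, -0.003], [1.0, -0.014, -0.009], [-0.009, -0.003, -1.0]]
wrist_force: [-4.3, -19.6, 5.6]
gripper_width: 0.0212
```

Request:
jog_arm(series=[[[0, 0, 0], [0, 0, 0], 70], [[0, 0, 0], [0, 0, 0], 70], [[0, 0, 0], [0, 0, 0], 70], [[0, 0, 0.15], [0, 0, 0], 70], [[0, 0, 0.35], [0, 0, 0], 70]])

```text
time_s: 6.28
tool_pos: [0.5044, 0.2085, 0.2089]
ee_rot: [[0.007, 1.0, -0.002], [1.0, -0.007, -0.001], [-0.001, -0.002, -1.0]]
wrist_force: [0.3, 1.4, 0.2]
gripper_width: 0.0597
```

Request:
jog_arm(series=[[[0, 0.1, 0.2], [0, 0, 0], 70], [[0, 0.2, 0.2], [0, 0, 0], 70], [[0, 0.3, 0.2], [0, 0, 0], 70], [[0, 0.3, 0.2], [0, 0, 0], 70], [[0, 0.3, 0.2], [0, 0, 0], 70]])

```text
time_s: 6.9
tool_pos: [0.5051, 0.2825, 0.2586]
ee_rot: [[0.008, 1.0, -0.0], [1.0, -0.008, -0.001], [-0.001, -0.0, -1.0]]
wrist_force: [1.0, -0.5, -0.3]
gripper_width: 0.0597
```

Run:
```python
from h import *
np.set_printoptions(precision=4,suppress=True)
print(sensors.get_state()["wrist_force"])
for n in("top","scene"):
    c=read_camera(n);P=cloud(c);np.savez(f"{n}1.npz",**c)
    x0,y0=(85,180) if n=="top" else (210,70)
    cv2.imwrite(f"pics/{n}1.png",cv2.resize(c["frame"][y0:y0+150,x0:x0+200],None,fx=4,fy=4,interpolation=cv2.INTER_CUBIC))
    k=(P[...,2]>.13)&(P[...,2]<.15)&(abs(P[...,0]-.505)<.03)&(abs(P[...,1]-.2)<.03)
    print("knob",P[k].mean(0),P[k].min(0),P[k].max(0))
    for l in["dish_grip","dish_lip","ball_center","dish"]:
        for r in spotter.spot_point(n,l)[:2]:
            u,v=r["xy"];print(n,l,round(r["conf"],2),np.round(r["xy"],1),w(c,u,v))
    # anything at grip height inside bay
    m=(P[...,2]>.078)&(P[...,2]<.1)&(abs(P[...,0]-.504)<.07)&(P[...,1]<.1)&(P[...,1]>-.045)
    Q=P[m];print("bar",len(Q),Q.mean(0),Q.min(0),Q.max(0),cv2.minAreaRect(Q[:,:2].astype(np.float32)*1000))
```

```text
[ 1.0039 -0.5343 -0.3092]
knob [0.5037 0.1926 0.1447] [0.4936 0.1837 0.13  ] [0.5146 0.2056 0.1499]
top dish_grip 0.76 [222.1 237.7] [0.4988 0.0354 0.0947]
top dish_lip 0.79 [229.7 214.2] [0.5621 0.0319 0.0217]
top dish_lip 0.31 [199.  148.4] [0.7218 0.1137 0.0184]
top ball_center 0.42 [227.4 238. ] [0.4984 0.0238 0.0947]
top dish 0.71 [231.6 242.1] [0.496  0.0238 0.0277]
bar 198 [0.5015 0.0303 0.0939] [ 0.4954 -0.0104  0.0789] [0.5079 0.0736 0.0998] ((501.562255859375, 31.56882095336914), (11.342763900756836, 84.03794860839844), 1.4776266813278198)
knob [0.5069 0.189  0.1421] [0.495  0.1809 0.13  ] [0.5159 0.2013 0.1481]
scene dish_grip 0.92 [283.6 163.1] [0.498  0.0274 0.0941]
scene dish_lip 0.59 [306.9 195.5] [ 0.5989 -0.0199  0.1073]
scene dish_lip 0.22 [202.2 219.6] [ 0.4084 -0.168   0.0008]
scene ball_center 0.47 [287.9 178.1] [0.4982 0.0462 0.0187]
scene ball_center 0.37 [155.9 315.3] [ 0.5397 -0.3958  0.0949]
scene dish 0.72 [288.2 185. ] [0.5123 0.0294 0.0196]
bar 180 [0.5038 0.024  0.0921] [ 0.4963 -0.0127  0.078 ] [0.5093 0.0695 0.0988] ((502.8168029785156, 28.428558349609375), (12.222721099853516, 82.13298034667969), 1.3209242820739746)
```

View pics/top1.png

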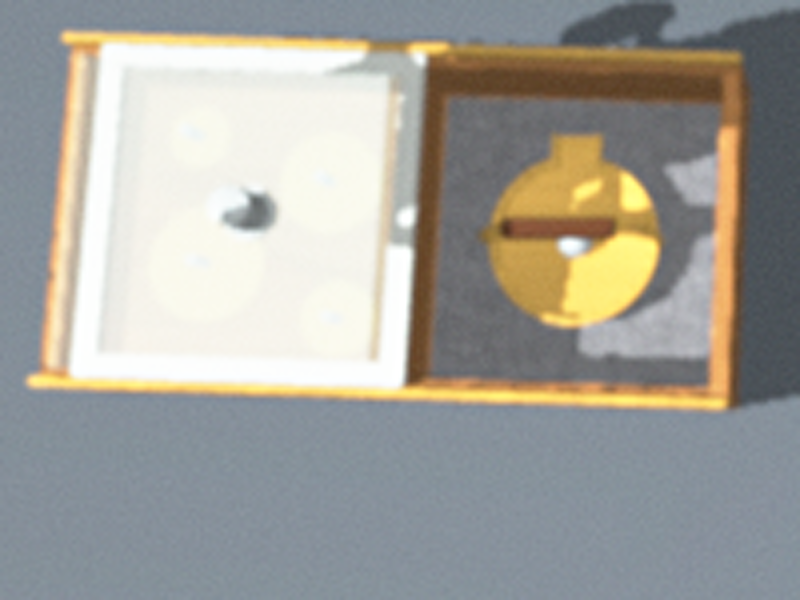

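View pics/scene1.png

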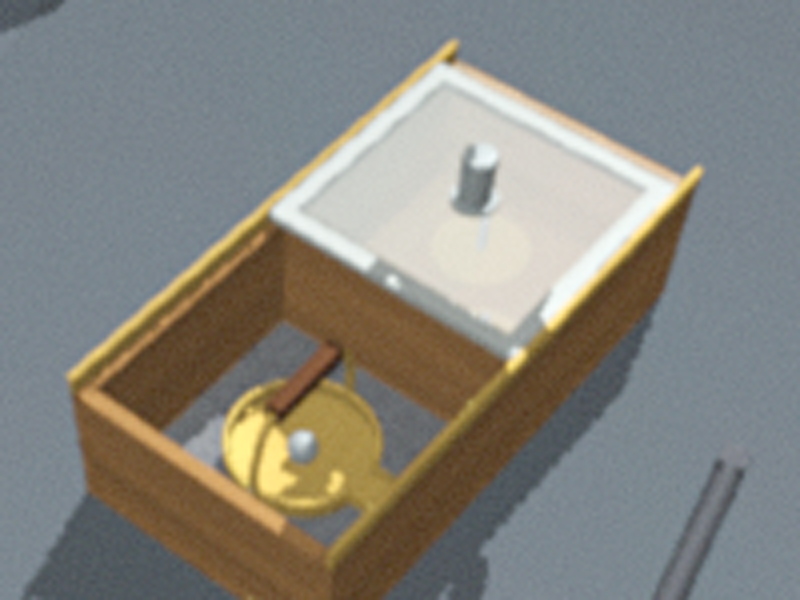

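```bash
python3 - <<'E'
from h import *
np.set_printoptions(precision=4,suppress=True)
c=dict(np.load("top1.npz"))
f=lambda x,y:w(c,85+x/4-.4,180+y/4-.4,z=.11)[:2]
for n,p in dict(gl0=(100,45),gl1=(70,378),gr0=(425,55),gr1=(405,385),cl0=(65,38),cl1=(30,380),cr0=(742,57),cr1=(730,403)).items(): print(n,f(*p))
E
python3 - <<'E'
import cv2
a=cv2.imread("pics/top0.png")[180:330,85:285]
cv2.imwrite("pics/top0c.png",cv2.resize(a,None,fx=4,fy=4,interpolation=cv2.INTER_CUBIC))
E
```

```text
gl0 [0.5947 0.284 ]
gl1 [0.4143 0.2845]
gr0 [0.5927 0.1056]
gr1 [0.4146 0.106 ]
cl0 [0.5982 0.3036]
cl1 [0.4127 0.3058]
cr0 [ 0.5951 -0.0671]
cr1 [ 0.4091 -0.0664]
```

View pics/top0c.png

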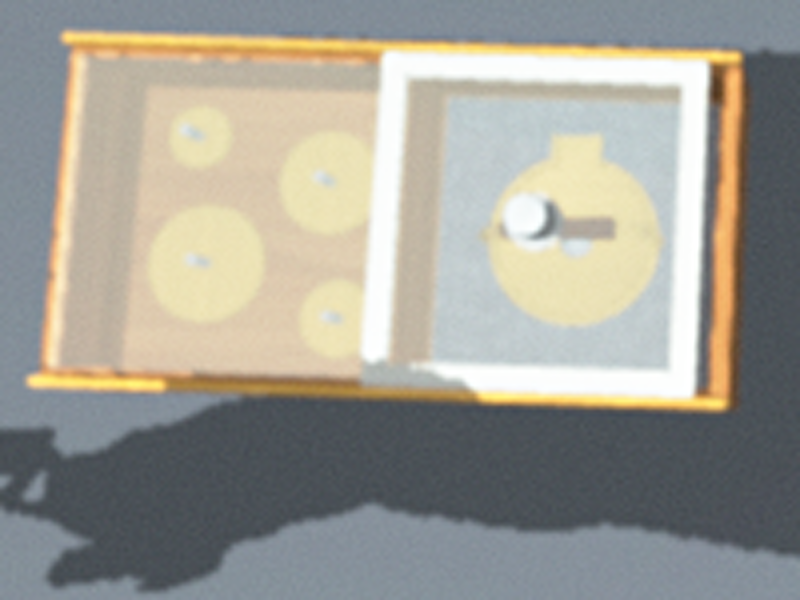

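Run:
```python
from h import *
np.set_printoptions(precision=4,suppress=True)
c=dict(np.load("top1.npz"))
print("ball",w(c,227.8,240.8,z=.024))
for n in("top","scene"):
    c=dict(np.load(n+"1.npz"));P=cloud(c);f=c["frame"].astype(int)
    # dish points
    m=(P[...,2]>.012)&(P[...,2]<.045)&(abs(P[...,0]-.51)<.08)&(abs(P[...,1]-.03)<.075)
    m&=(f[...,2]-f[...,0]>45)
    Q=P[m];print(n,"dish",len(Q),Q.min(0),Q.max(0))
    L=Q[(Q[:,0]>.553)];print("lip",len(L),L.mean(0),L.min(0),L.max(0))
    m=(P[...,2]>.08)&(P[...,2]<.105)&(abs(P[...,0]-.504)<.03)&(P[...,1]<.1)&(P[...,1]>-.045)
    Q=P[m]; q=Q[abs(Q[:,1]-.03)<.028]; 
    a=np.polyfit(q[:,1],q[:,0],1);print("bar x at y=.03",np.polyval(a,.03),"slope deg",np.degrees(np.arctan(-a[0])))
    # channel: walls tops/floor slices
    for lo,hi in((-.235,-.222),(-.25,-.235),(-.265,-.25),(-.28,-.265),(-.295,-.28),(-.31,-.295)):
        t=(P[...,2]>.12)&(P[...,2]<.2)&(abs(P[...,0]-.5)<.06)&(P[...,1]<hi)&(P[...,1]>lo)
        Q=P[t];x=Q[:,0];print(lo,x.min(),x.max(),(x.min()+x.max())/2, np.median(Q[:,2]))
    t=(P[...,2]>.15)&(abs(P[...,0]-.497)<.018)&(P[...,1]>-.24)&(P[...,1]<-.18);print("mouth y",P[t][:,1].max())
```

```text
ball [0.4991 0.0333 0.024 ]
top dish 1393 [ 0.454  -0.0445  0.012 ] [0.5892 0.105  0.0449]
lip 196 [0.5793 0.0325 0.0281] [ 0.5531 -0.0445  0.0125] [0.5892 0.105  0.0449]
bar x at y=.03 0.5014922360208247 slope deg 1.0887987324681487
-0.235 0.4736360864769742 0.5190469442358271 0.49634151535640064 0.16995682478107754
-0.25 0.47603810338673386 0.5192097625503986 0.4976239329685662 0.16738548428553401
-0.265 0.47670883427382493 0.5174027114442836 0.4970557728590543 0.16440526257052673
-0.28 0.4814322161831427 0.5127707138243311 0.4971014650037369 0.16141550222555157
-0.295 0.4816055419392214 0.5134379055878807 0.4975217237635511 0.15848913842106183
-0.31 0.4821183562270954 0.5144845203320053 0.49830143827955037 0.15567053770372274
mouth y -0.22352282098338527
scene dish 952 [ 0.4535 -0.0219  0.0141] [0.5614 0.0801 0.0421]
lip 29 [0.5566 0.0325 0.0248] [0.5532 0.0163 0.0183] [0.5614 0.0448 0.0307]
bar x at y=.03 0.5038857425452659 slope deg 1.5758048705664776
-0.235 0.47429523490288744 0.51979513413178 0.4970451845173337 0.16982696385889395
-0.25 0.4764950265915172 0.5191613276612113 0.49782817712636424 0.16719580763958175
-0.265 0.4800168977047456 0.5193867328340807 0.49970181526941315 0.1649598975038003
-0.28 0.48090697327172993 0.5143462103405356 0.4976265918061328 0.16205645461131013
-0.295 0.48169162523048187 0.5153236396731411 0.4985076324518115 0.15916677896149867
-0.31 0.4820867360392131 0.5154207026020989 0.49875371932065604 0.1562971610263838
mouth y -0.22415601203342614
```

Guard edge at y≈0.284 leaves about 20 mm to the case end, which matches fully open (it started about 10 mm ajar). The dish is level with the ball in its middle. Moving over the grip bar.

Request:
jog_arm(series=[[[0, -0.22, 0], [0, 0, 0.005], 50], [[0, -0.44, 0], [0, 0, 0.01], 50], [[-0.005, -0.66, 0], [0, 0, 0.01], 50], [[-0.01, -0.88, -0.05], [0, 0, 0.01], 50], [[-0.012, -1.0, -0.15], [0, 0, 0.01], 50]])

```text
time_s: 8.02
tool_pos: [0.5024, 0.0298, 0.222]
ee_rot: [[-0.02, 1.0, 0.003], [1.0, 0.02, -0.001], [-0.001, 0.003, -1.0]]
wrist_force: [-0.0, 0.3, -0.3]
gripper_width: 0.0428
```

Request:
jog_arm(series=[[[0, 0, -0.1], [0, 0, 0], 50], [[0, 0, -0.2], [0, 0, 0], 50], [[0, 0, -0.3], [0, 0, 0], 50], [[0, 0, -0.36], [0, 0, 0], 50], [[0, 0, -0.36], [0, 0, 0], 50]])

```text
time_s: 8.65
tool_pos: [0.5013, 0.0332, 0.1305]
ee_rot: [[-0.024, 1.0, -0.002], [1.0, 0.024, -0.0], [-0.0, -0.002, -1.0]]
wrist_force: [0.2, -0.7, -0.8]
gripper_width: 0.0426
```

Request:
jog_arm(series=[[[0, 0, -0.08], [0, 0, 0], 50], [[0, 0, -0.16], [0, 0, 0], 50], [[0, 0, -0.22], [0, 0, 0], 50], [[0, 0, -0.25], [0, 0, 0], 50], [[0, 0, -0.25], [0, 0, 0], 50]])

```text
time_s: 9.28
tool_pos: [0.5022, 0.0332, 0.069]
ee_rot: [[-0.024, 1.0, 0.0], [1.0, 0.024, 0.0], [0.0, 0.0, -1.0]]
wrist_force: [0.7, 0.1, 1.1]
gripper_width: 0.0427
```

Run:
```python
from h import *
np.set_printoptions(precision=4,suppress=True)
for n in("scene","top"):
    c=read_camera(n)
    x0,y0=(230,110) if n=="scene" else (180,190)
    cv2.imwrite(f"pics/{n}2.png",cv2.resize(c["frame"][y0:y0+90,x0:x0+120],None,fx=6,fy=6,interpolation=cv2.INTER_CUBIC))
for i in range(4):
    s=sensors.get_state();print(s["tool_pos"],s["ee_rot"][:,1])
    read_camera("top")
```

```text
[0.5025 0.0332 0.0695] [0.9997 0.0236 0.001 ]
[0.5025 0.0332 0.0695] [0.9997 0.0237 0.0012]
[0.5025 0.0332 0.0694] [0.9997 0.0237 0.0011]
[0.5024 0.0333 0.0694] [0.9997 0.0238 0.0011]
```

View pics/scene2.png

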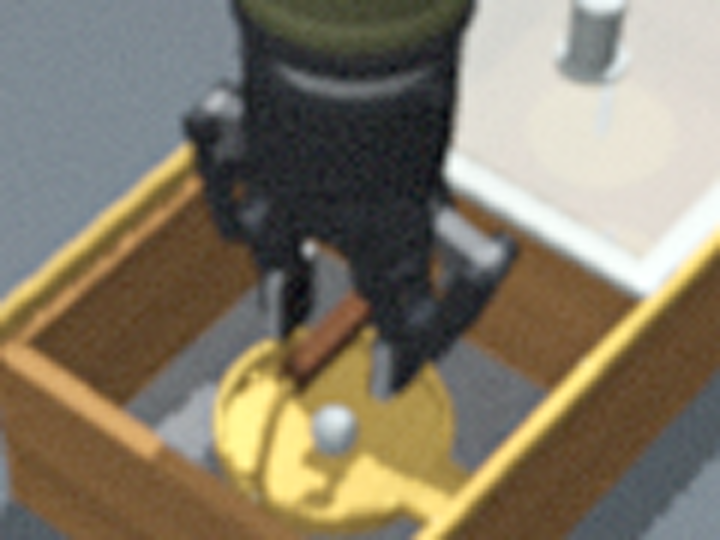

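View pics/top2.png

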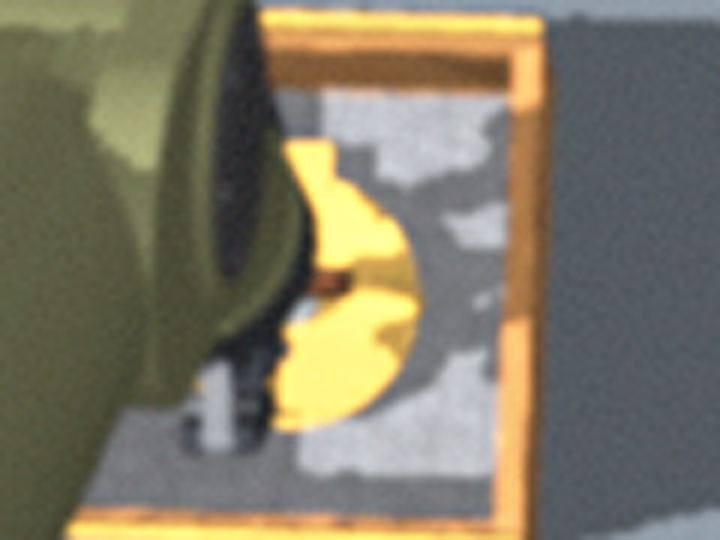

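The scene view shows the bar running between the open fingers and the ball centred. The top view is mostly blocked by the arm. Shifting about 2 mm toward the bar's middle and closing.

Request:
jog_arm(series=[[[0, -0.008, 0], [0, 0, 0], 35], [[0, -0.008, 0], [0, 0, 0], 25], [[0, -0.008, 0], [0, 0, 0], 18], [[0, -0.008, 0], [0, 0, 0], 12], [[0, -0.008, 0], [0, 0, 0], 0]], grip_force=50)

```text
time_s: 10.2
tool_pos: [0.5018, 0.0312, 0.0689]
ee_rot: [[-0.024, 1.0, -0.0], [1.0, 0.024, 0.0], [0.0, -0.0, -1.0]]
wrist_force: [-1.1, -1.5, 3.0]
gripper_width: 0.0115
```

Request:
jog_arm(series=[[[0, 0, 0], [0, 0, 0], 0], [[0, 0, 0], [0, 0, 0], 0], [[0, 0, 0.01], [0, 0, 0], 0], [[0, 0, 0.03], [0, 0, 0], 0], [[0, 0, 0.06], [0, 0, 0], 0]])

```text
time_s: 10.82
tool_pos: [0.5019, 0.0312, 0.084]
ee_rot: [[-0.024, 1.0, -0.0], [1.0, 0.024, -0.0], [-0.0, -0.0, -1.0]]
wrist_force: [-0.3, 0.0, -2.5]
gripper_width: 0.0112
```

Run:
```python
from h import *
c=read_camera("scene")
x0,y0=(230,110)
cv2.imwrite(f"pics/scene3.png",cv2.resize(c["frame"][y0:y0+90,x0:x0+120],None,fx=6,fy=6,interpolation=cv2.INTER_CUBIC))
s=sensors.get_state();print(s["tool_pos"],s["wrist_force"],s["torque"])
```

```text
[0.50251036 0.03120308 0.08500448] [ 0.11022386  0.34216935 -1.34488902] [-0.03060919  0.05223653  0.01862416]
```

View pics/scene3.png

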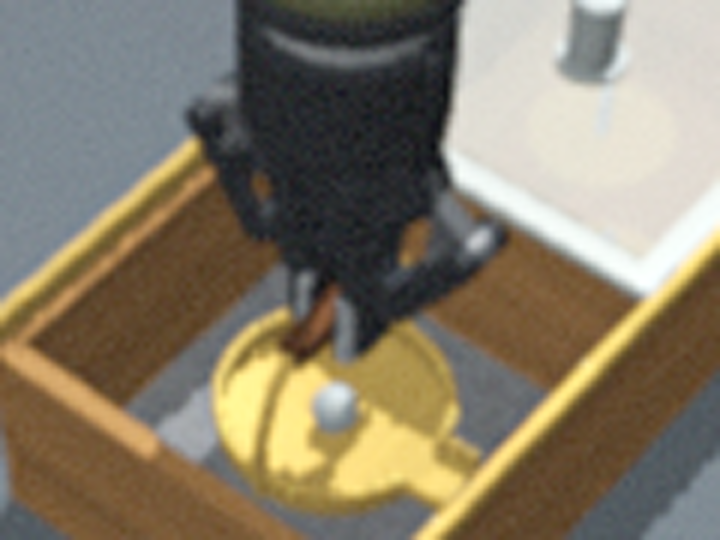

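Request:
jog_arm(series=[[[0, 0, 0.01], [0, 0, 0], 0], [[0, 0, 0.035], [0, 0, 0], 0], [[0, 0, 0.075], [0, 0, 0], 0], [[0, 0, 0.12], [0, 0, 0], 0], [[0, 0, 0.165], [0, 0, 0], 0]])

```text
time_s: 11.5
tool_pos: [0.5021, 0.0312, 0.126]
ee_rot: [[-0.024, 1.0, 0.0], [1.0, 0.024, 0.0], [0.0, 0.0, -1.0]]
wrist_force: [-0.2, -0.0, -2.5]
gripper_width: 0.0112
```

Request:
jog_arm(series=[[[0, 0, 0.045], [0, 0, 0], 0], [[0, 0, 0.09], [0, 0, 0], 0], [[0, 0, 0.135], [0, 0, 0], 0], [[0, 0, 0.18], [0, 0, 0], 0], [[0, 0, 0.225], [0, 0, 0], 0]])

```text
time_s: 12.12
tool_pos: [0.5019, 0.0312, 0.182]
ee_rot: [[-0.024, 1.0, -0.0], [1.0, 0.024, -0.0], [-0.0, -0.0, -1.0]]
wrist_force: [-0.3, 0.6, -2.3]
gripper_width: 0.011
```

Request:
jog_arm(series=[[[0, 0, 0.045], [0, 0, 0], 0], [[0, 0, 0.09], [0, 0, 0], 0], [[0, 0, 0.13], [0, 0, 0], 0], [[0, 0, 0.16], [0, 0, 0], 0], [[0, 0, 0.18], [0, 0, 0], 0]])

```text
time_s: 12.75
tool_pos: [0.502, 0.0312, 0.2267]
ee_rot: [[-0.024, 1.0, 0.0], [1.0, 0.024, 0.0], [0.0, 0.0, -1.0]]
wrist_force: [-0.0, -0.3, -2.5]
gripper_width: 0.0111
```

Run:
```python
from h import *
c=read_camera("scene");cv2.imwrite(f"pics/scene4.png",c["frame"])
s=sensors.get_state();print(s["tool_pos"],s["wrist_force"],s["joints"])
```

```text
[0.5022798  0.03123403 0.22713307] [ 0.71529169 -0.10644137 -1.89460301] [-0.27585368  0.32578505  0.22573693  1.82537496 -0.08541169  0.99898678
  0.0082632 ]
```

View pics/scene4.png

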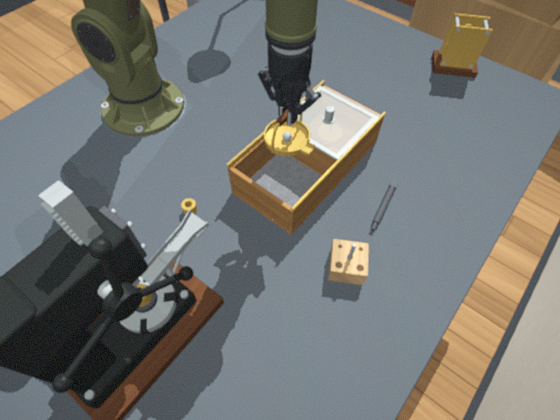

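Request:
jog_arm(series=[[[0, 0, 0.01], [0, 0, -0.015], 0], [[0, 0, 0.025], [0, 0, -0.04], 0], [[0, 0, 0.05], [0, 0, -0.075], 0], [[0, 0, 0.065], [0, 0, -0.11], 0], [[0, 0, 0.07], [0, 0, -0.145], 0]])

```text
time_s: 13.42
tool_pos: [0.5019, 0.0312, 0.2437]
ee_rot: [[0.422, 0.907, -0.0], [0.907, -0.422, 0.0], [-0.0, -0.0, -1.0]]
wrist_force: [0.5, 0.2, -2.9]
gripper_width: 0.011
```

Request:
jog_arm(series=[[[0, -0.01, 0], [0, 0, -0.035], 0], [[0, -0.025, 0], [0, 0, -0.07], 0], [[0, -0.05, 0], [0, 0, -0.105], 0], [[0, -0.085, 0], [0, 0, -0.14], 0], [[0, -0.12, 0], [0, 0, -0.175], 0]])

```text
time_s: 14.05
tool_pos: [0.5018, 0.0011, 0.2435]
ee_rot: [[0.833, 0.553, -0.001], [0.553, -0.833, -0.0], [-0.001, -0.0, -1.0]]
wrist_force: [-0.6, 0.1, -2.2]
gripper_width: 0.0111
```

Request:
jog_arm(series=[[[-0.002, -0.035, 0], [0, 0, -0.035], 0], [[-0.004, -0.07, 0], [0, 0, -0.07], 0], [[-0.008, -0.105, 0], [0, 0, -0.105], 0], [[-0.01, -0.14, 0], [0, 0, -0.14], 0], [[-0.012, -0.175, 0], [0, 0, -0.16], 0]])

```text
time_s: 14.68
tool_pos: [0.4988, -0.0427, 0.2435]
ee_rot: [[0.996, 0.084, -0.001], [0.084, -0.996, 0.0], [-0.001, -0.0, -1.0]]
wrist_force: [-0.8, 0.6, -2.4]
gripper_width: 0.0111
```

Request:
jog_arm(series=[[[-0.002, -0.035, 0], [0, 0, -0.015], 0], [[-0.004, -0.07, 0], [0, 0, -0.02], 0], [[-0.008, -0.105, 0], [0, 0, -0.02], 0], [[-0.01, -0.13, 0], [0, 0, -0.02], 0], [[-0.012, -0.145, 0], [0, 0, -0.02], 0]])

```text
time_s: 15.3
tool_pos: [0.4959, -0.0792, 0.2438]
ee_rot: [[1.0, 0.024, 0.0], [0.024, -1.0, 0.0], [0.0, -0.0, -1.0]]
wrist_force: [-0.5, -1.0, -2.5]
gripper_width: 0.0111
```

Run:
```python
from h import *
for n in ("scene","top"):
    c=read_camera(n);cv2.imwrite(f"pics/{n}5.png",c["frame"])
s=sensors.get_state();print(s["tool_pos"],s["ee_rot"],s["wrist_force"],s["joints"])
```

```text
[ 0.49593644 -0.07925355  0.2438406 ] [[ 9.99730066e-01  2.32330445e-02  1.44794800e-04]
 [ 2.32330531e-02 -9.99730074e-01 -5.82178888e-05]
 [ 1.43403137e-04  6.15661990e-05 -9.99999988e-01]] [-0.18555821  0.06978368 -1.81524018] [-0.33798434  0.3539468   0.62773004  1.80312937 -0.23553328  1.05973639
 -1.17110434]
```

View pics/scene5.png

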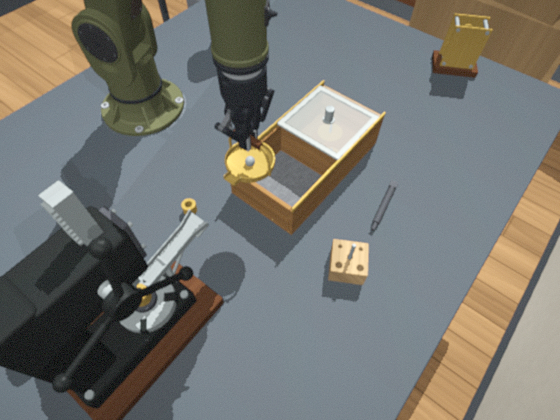

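View pics/top5.png

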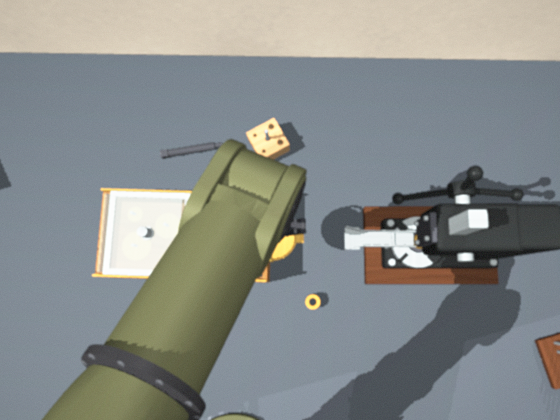

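Ball centred at (249,161) in the scene, lip pointing at the press. Measuring the dish relative to the tool.

Run:
```python
from h import *
np.set_printoptions(precision=4,suppress=True)
s=sensors.get_state();t=s["tool_pos"]
for n in("scene","top"):
    c=read_camera(n);P=cloud(c);f=c["frame"].astype(int)
    m=(P[...,2]>.175)&(P[...,2]<.225)&(abs(P[...,0]-t[0])<.07)&(P[...,1]<t[1]+.06)&(P[...,1]>t[1]-.075)&(f[...,2]-f[...,0]>40)
    Q=P[m]-t;print(n,len(Q),Q.min(0),Q.max(0))
    L=Q[Q[:,1]<-.05];print("lip",len(L),L.min(0),L.max(0),np.median(L,0))
    for l in("dish_lip","ball_center","dish_grip"):
        for r in spotter.spot_point(n,l)[:1]:
            zz={"dish_lip":t[2]-.061+.014,"ball_center":t[2]-.061+.016,"dish_grip":t[2]+.019}[l]
            print(l,round(r["conf"],2),r["xy"],w(c,*r["xy"],z=zz)-t)
    u,v=(proj(c,t)[:2]).astype(int);y0=max(0,v-30);x0=u-60
    cv2.imwrite(f"pics/{n}6.png",cv2.resize(c["frame"][y0:y0+90,x0:x0+120],None,fx=6,fy=6,interpolation=cv2.INTER_CUBIC));print(x0,y0)
    # expected projections of lip tip corners
    u_=np.array([.0232,-.9997,0]);v_=np.array([.9997,.0232,0]);o=t+[0,0,-.061]
    for k in(-14,14):print("exp lip corner",proj(c,o+.062*u_+k/1000*v_+[0,0,.014])[:2],(proj(c,o+.062*u_+k/1000*v_+[0,0,.014])[:2]-[x0,y0])*6)
    print("exp ball",(proj(c,o+[0,0,.016])[:2]-[x0,y0])*6)
```

```text
scene 1469 [-0.0488 -0.063  -0.0558] [ 0.0513  0.0476 -0.0196]
lip 94 [-0.0123 -0.063  -0.0491] [ 0.015  -0.0502 -0.0378] [-0.0004 -0.057  -0.0463]
dish_lip 0.88 [228.6, 180.7] [-0.0004 -0.0608 -0.047 ]
ball_center 0.53 [252.0, 160.3] [ 0.0023  0.0039 -0.045 ]
dish_grip 0.78 [247.9, 138.1] [0.0002 0.0003 0.019 ]
188 115
exp lip corner [223.4002 177.9749] [212.4012 377.8492]
exp lip corner [234.4901 185.1945] [278.9406 421.1668]
exp ball [370.7152 275.5476]
top 426 [-0.0517 -0.0583 -0.0534] [ 0.0032  0.0021 -0.0262]
lip 45 [-0.0132 -0.0583 -0.0515] [ 0.0032 -0.0503 -0.0372] [-0.0049 -0.0543 -0.0465]
dish_lip 0.55 [306.7, 236.1] [-0.0009 -0.0673 -0.047 ]
dish_grip 0.82 [268.3, 230.5] [0.0006 0.0038 0.019 ]
210 202
exp lip corner [304.0205 241.9958] [564.1232 239.9748]
exp lip corner [303.9488 227.736 ] [563.6929 154.4161]
exp ball [373.3198 196.7569]
```

View pics/scene6.png

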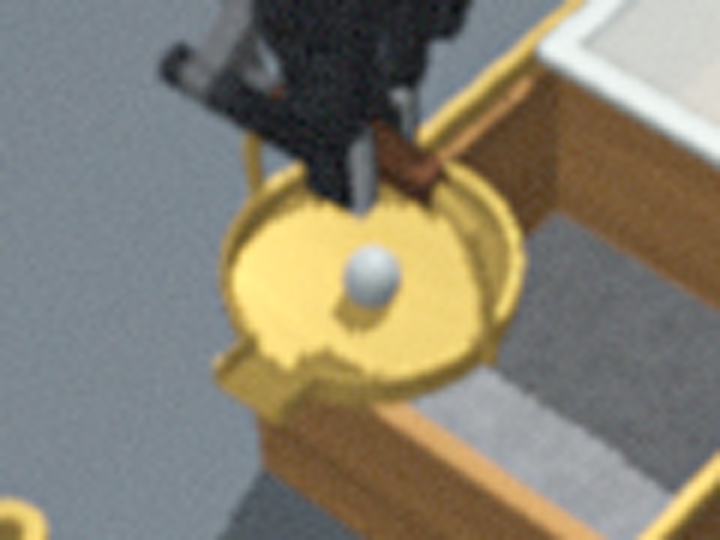

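View pics/top6.png

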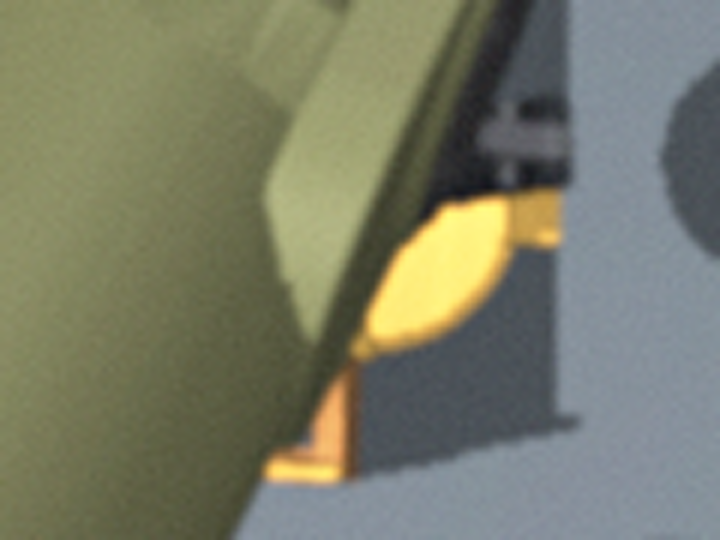

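Request:
jog_arm(series=[[[0, -0.01, 0], [0, 0, 0], 0], [[0, -0.03, 0], [0, 0, 0], 0], [[0, -0.06, 0], [0, 0, 0], 0], [[0, -0.095, 0], [0, 0, 0], 0], [[0, -0.13, 0], [0, 0, 0], 0]])

```text
time_s: 16.42
tool_pos: [0.496, -0.1122, 0.2438]
ee_rot: [[1.0, 0.023, 0.0], [0.023, -1.0, -0.0], [0.0, 0.0, -1.0]]
wrist_force: [-0.8, -0.8, -1.3]
gripper_width: 0.011
```

Request:
jog_arm(series=[[[0, -0.035, 0], [0, 0, 0], 0], [[0, -0.07, 0], [0, 0, 0], 0], [[0, -0.105, 0], [0, 0, 0], 0], [[0, -0.14, 0], [0, 0, 0], 0], [[0, -0.17, 0], [0, 0, 0], 0]])

```text
time_s: 17.05
tool_pos: [0.496, -0.1544, 0.2438]
ee_rot: [[1.0, 0.024, -0.0], [0.024, -1.0, -0.0], [-0.0, 0.0, -1.0]]
wrist_force: [-0.3, -0.0, -2.2]
gripper_width: 0.0111
```

Request:
jog_arm(series=[[[0, -0.025, 0], [0, 0, 0], 0], [[0, -0.04, 0], [0, 0, 0], 0], [[0, -0.048, 0], [0, 0, 0], 0], [[0, -0.048, 0], [0, 0, 0], 0], [[0, -0.048, 0], [0, 0, 0], 0]])

```text
time_s: 17.68
tool_pos: [0.4961, -0.1655, 0.2438]
ee_rot: [[1.0, 0.024, 0.0], [0.024, -1.0, 0.0], [0.0, -0.0, -1.0]]
wrist_force: [-0.2, 0.1, -1.8]
gripper_width: 0.011
```

```bash
cat > chk.py <<'E'
from h import *
import sys
np.set_printoptions(precision=4,suppress=True)
k=sys.argv[1]
s=sensors.get_state();t=s["tool_pos"];print(s["time_s"],t,s["ee_rot"][:,1:].T,s["wrist_force"])
for n in("scene","top"):
    c=read_camera(n);P=cloud(c);f=c["frame"].astype(int)
    gold=(f[...,2]-f[...,0]>40)
    m=(P[...,2]>.155)&(P[...,2]<.225)&(abs(P[...,0]-t[0])<.07)&(P[...,1]<t[1]+.06)&(P[...,1]>t[1]-.075)&gold
    L=P[m];L=L[L[:,1]<t[1]-.05];
    if len(L): print(n,"lip",len(L),L.min(0),L.max(0),(L.min(0)+L.max(0))/2)
    T=P[(P[...,2]>.165)&(P[...,2]<.19)&(abs(P[...,0]-.497)<.03)&(P[...,1]<-.2)&(P[...,1]>-.26)&~gold]
    if len(T): print("trough",len(T),T.min(0),T.max(0),(T.min(0)+T.max(0))/2)
    for l in("dish_lip","feed_mouth","ball_center"):
        for r in spotter.spot_point(n,l)[:1]:
            zz={"dish_lip":t[2]-.047,"feed_mouth":.17,"ball_center":t[2]-.045}[l]
            print(l,round(r["conf"],2),r["xy"],w(c,*r["xy"],z=zz))
    u,v=(proj(c,t+[0,-.04,-.05])[:2]).astype(int);y0=max(0,v-45);x0=max(0,u-60)
    cv2.imwrite(f"pics/{n}{k}.png",cv2.resize(c["frame"][y0:y0+90,x0:x0+120],None,fx=6,fy=6,interpolation=cv2.INTER_CUBIC))
    print("exp ball",(proj(c,t+[0,0,-.045])[:2]-[x0,y0])*6, "exp mouth",(proj(c,[.4967,-.2235,.17])[:2]-[x0,y0])*6)
E
python3 chk.py 7
```

```text
17.675 [ 0.4961 -0.1655  0.2438] [[ 0.0241 -0.9997 -0.0002]
 [ 0.      0.0002 -1.    ]] [-0.1834  0.078  -1.8459]
scene lip 110 [ 0.4752 -0.228   0.1835] [ 0.5115 -0.2156  0.2061] [ 0.4934 -0.2218  0.1948]
trough 385 [ 0.4742 -0.2598  0.165 ] [ 0.5198 -0.2247  0.1815] [ 0.497  -0.2423  0.1733]
dish_lip 0.82 [193.7, 209.1] [ 0.4902 -0.2271  0.1968]
feed_mouth 0.76 [198.3, 217.3] [ 0.4938 -0.2253  0.17  ]
ball_center 0.63 [187.0, 210.5] [ 0.4842 -0.2374  0.1988]
exp ball [452.6138 178.0374] exp mouth [336.6628 350.9291]
trough 66 [ 0.4756 -0.2592  0.165 ] [ 0.5007 -0.2335  0.184 ] [ 0.4881 -0.2464  0.1745]
dish_lip 0.59 [405.9, 244.0] [ 0.4837 -0.3394  0.1968]
feed_mouth 0.9 [344.7, 235.6] [ 0.5006 -0.2233  0.17  ]
exp ball [242.6743 268.0201] exp mouth [412.6749 279.277 ]
```

View pics/scene7.png

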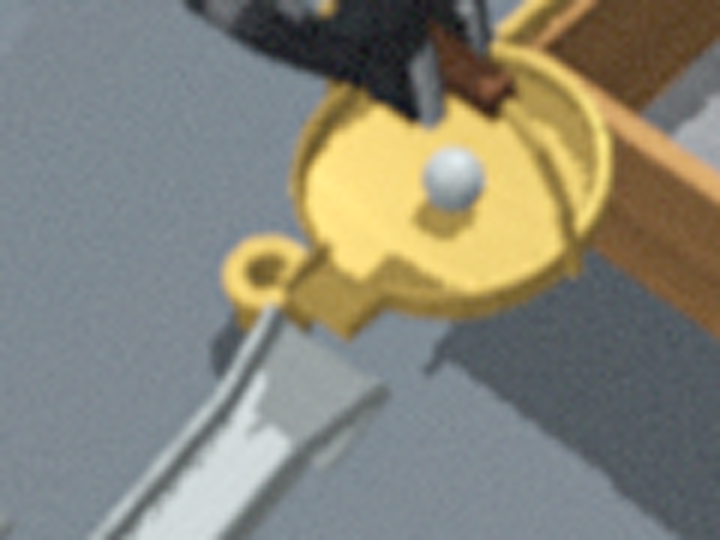

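View pics/top7.png

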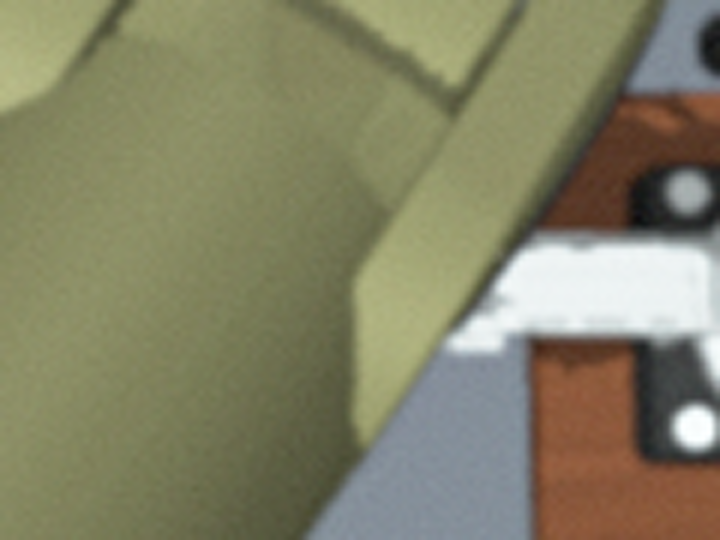

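Request:
jog_arm(series=[[[0, -0.003, -0.008], [0, 0, 0], 0], [[-0.002, -0.006, -0.022], [0, 0, 0], 0], [[-0.002, -0.008, -0.04], [0, 0, 0], 0], [[-0.002, -0.008, -0.052], [0, 0, 0], 0], [[-0.002, -0.008, -0.058], [0, 0, 0], 0]])

```text
time_s: 18.7
tool_pos: [0.4954, -0.1677, 0.229]
ee_rot: [[1.0, 0.024, -0.0], [0.024, -1.0, 0.0], [-0.0, -0.0, -1.0]]
wrist_force: [-0.0, 0.5, -2.6]
gripper_width: 0.011
```

Request:
jog_arm(series=[[[0, 0, 0], [0, 0, 0], 0], [[0, 0, 0], [0, 0, 0], 0], [[0, 0, 0], [0, 0, 0], 0], [[0, 0, 0], [0, 0, 0], 0], [[0, 0, 0], [0, 0, 0], 0]])

```text
time_s: 19.32
tool_pos: [0.4955, -0.1678, 0.2293]
ee_rot: [[1.0, 0.024, 0.0], [0.024, -1.0, 0.0], [0.0, -0.0, -1.0]]
wrist_force: [1.1, 0.5, -2.6]
gripper_width: 0.0113
```

```bash
python3 chk.py 8
python3 - <<'E'
from h import *
c=read_camera("scene");cv2.imwrite("pics/full8.png",c["frame"])
E
```

```text
19.325 [ 0.4955 -0.1678  0.2293] [[ 0.0238 -0.9997 -0.    ]
 [ 0.0001  0.     -1.    ]] [ 1.1193  0.4561 -2.6038]
scene lip 104 [ 0.4732 -0.2305  0.1798] [ 0.5115 -0.2179  0.1916] [ 0.4924 -0.2242  0.1857]
trough 379 [ 0.4745 -0.2599  0.165 ] [ 0.5206 -0.2103  0.1844] [ 0.4975 -0.2351  0.1747]
dish_lip 0.87 [194.6, 214.8] [ 0.4917 -0.2299  0.1823]
feed_mouth 0.8 [199.3, 216.8] [ 0.4944 -0.2234  0.17  ]
ball_center 0.64 [217.9, 194.5] [ 0.4946 -0.1708  0.1843]
exp ball [452.0993 184.5125] exp mouth [336.6628 326.9291]
trough 41 [ 0.476  -0.2592  0.1651] [ 0.4949 -0.2361  0.1793] [ 0.4854 -0.2476  0.1722]
dish_lip 0.24 [269.3, 143.5] [ 0.6858 -0.0669  0.1823]
feed_mouth 0.58 [344.2, 236.3] [ 0.4992 -0.2223  0.17  ]
exp ball [241.7262 268.6144] exp mouth [406.6749 273.277 ]
```

View pics/scene8.png

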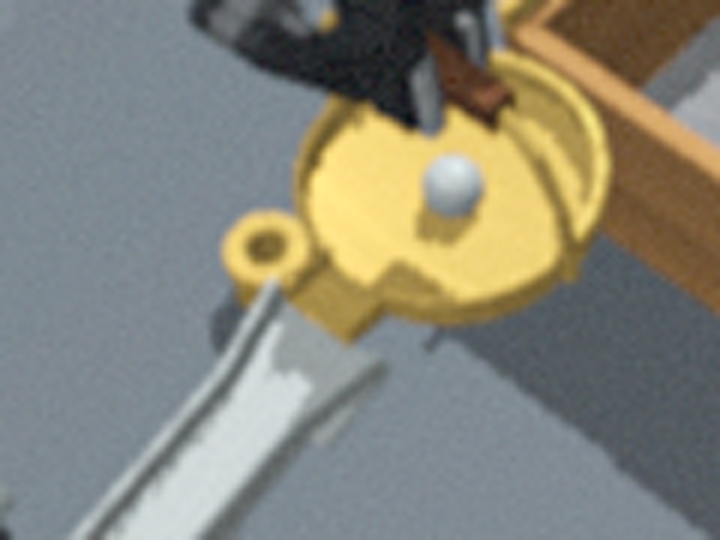

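View pics/full8.png

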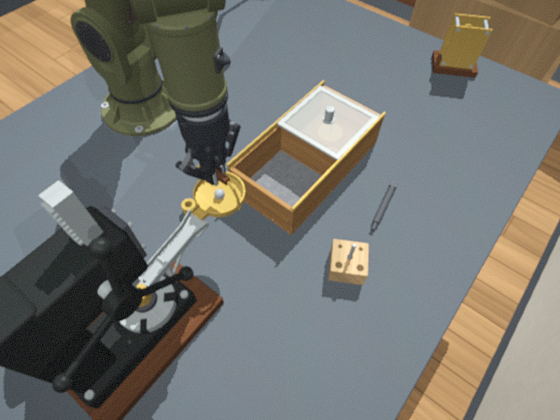

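The ball is centred and nothing else has moved. I'll check the lip's sideways alignment more closely with projected outlines.

Run:
```python
from h import *
np.set_printoptions(precision=4,suppress=True)
s=sensors.get_state();t=s["tool_pos"];c=read_camera("scene");np.savez("scene9.npz",**c)
S=14;x0,y0=170,180
im=cv2.resize(c["frame"][y0:y0+42,x0:x0+56],None,fx=S,fy=S,interpolation=cv2.INTER_CUBIC)
def pt(p):return tuple(int(q) for q in ((proj(c,p)[:2]-[x0,y0]+.5)*S))
u=np.array([.0238,-.9997,0]);v=np.array([.9997,.0238,0]);o=t+[0,0,-.061]
for k in(-.014,.014):cv2.line(im,pt(o+.045*u+k*v+[0,0,.022]),pt(o+.062*u+k*v+[0,0,.022]),(0,0,255),1)
cv2.circle(im,pt(o+.062*u+[0,0,.014]),4,(0,0,255),1)
m=np.array([.4967,-.2235,.17]);a=np.array([.0232,-.9997,0]);b=np.array([.9997,.0232,0])
for k in(-.022,.022):cv2.line(im,pt(m+k*b+[0,0,.012]),pt(m+.05*a+k*b+[0,0,.002]),(255,0,0),1)
cv2.circle(im,pt(m),4,(255,0,0),1)
cv2.imwrite("pics/ov9.png",im)
P=cloud(c);f=c["frame"].astype(int);g=f[...,2]-f[...,0]>40
for r in range(206,219):
    print(r,[(q,int(g[r,q]),*np.round(P[r,q]*1000).astype(int)) for q in range(189,206,2)])
```

```text
206 [(189, 1, np.int64(358), np.int64(-162), np.int64(4)), (191, 1, np.int64(377), np.int64(-167), np.int64(28)), (193, 1, np.int64(380), np.int64(-164), np.int64(28)), (195, 1, np.int64(483), np.int64(-219), np.int64(190)), (197, 1, np.int64(484), np.int64(-215), np.int64(187)), (199, 1, np.int64(483), np.int64(-210), np.int64(181)), (201, 1, np.int64(486), np.int64(-208), np.int64(181)), (203, 1, np.int64(489), np.int64(-205), np.int64(180)), (205, 1, np.int64(492), np.int64(-204), np.int64(182))]
207 [(189, 1, np.int64(375), np.int64(-172), np.int64(27)), (191, 1, np.int64(379), np.int64(-169), np.int64(28)), (193, 1, np.int64(847), np.int64(-429), np.int64(785)), (195, 1, np.int64(483), np.int64(-219), np.int64(188)), (197, 1, np.int64(484), np.int64(-216), np.int64(185)), (199, 1, np.int64(486), np.int64(-213), np.int64(182)), (201, 1, np.int64(489), np.int64(-210), np.int64(183)), (203, 1, np.int64(491), np.int64(-208), np.int64(182)), (205, 1, np.int64(493), np.int64(-204), np.int64(179))]
208 [(189, 1, np.int64(378), np.int64(-174), np.int64(29)), (191, 1, np.int64(380), np.i
[... 4807 characters left out ...]
4(-228), np.int64(183)), (201, 1, np.int64(509), np.int64(-229), np.int64(191)), (203, 1, np.int64(510), np.int64(-225), np.int64(188)), (205, 1, np.int64(510), np.int64(-221), np.int64(182))]
218 [(189, 0, np.int64(480), np.int64(-237), np.int64(167)), (191, 0, np.int64(483), np.int64(-234), np.int64(167)), (193, 0, np.int64(486), np.int64(-232), np.int64(168)), (195, 0, np.int64(491), np.int64(-231), np.int64(171)), (197, 0, np.int64(493), np.int64(-228), np.int64(170)), (199, 1, np.int64(504), np.int64(-230), np.int64(184)), (201, 1, np.int64(509), np.int64(-229), np.int64(188)), (203, 1, np.int64(510), np.int64(-226), np.int64(185)), (205, 0, np.int64(409), np.int64(-160), np.int64(-1))]
```

View pics/ov9.png

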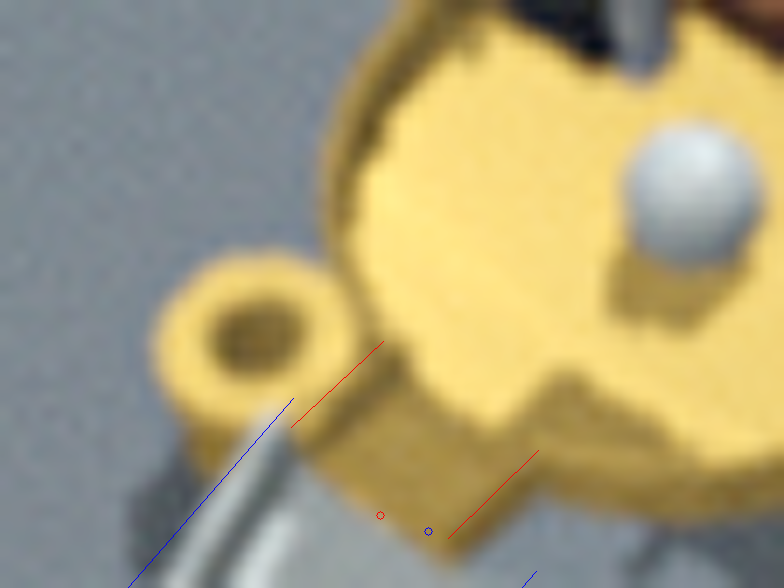

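Lip cheeks lie at x≈0.483 and 0.511, mid 0.497. The channel walls lie at 0.474 and 0.520, also mid 0.497. The lip end is about 6 mm past the mouth's edge and 12 mm above its floor, and the ball is centred. Handing in.

Run:
```python
from h import *
s=sensors.get_state();print(s["time_s"],s["tool_pos"],abs(s["joint_vel"]).max(),s["wrist_force"])
job.close_job()
```

```text
19.825 [ 0.49551264 -0.16778986  0.22926298] 0.00534333535888347 [-0.07867758  0.00420928 -1.8140716 ]
the job is handed in; nothing more can be done
```

I slid the guard open by its knob, lifted the dish by its hoop grip, turned it a quarter turn and handed it in at 19.8 s. The arm is still holding the dish at the press's feed channel.

**Last checks:**
- **Lip and channel:** the lip is centred on the channel to within about 1 mm and in line with it to about 0.1°. Its end sits about 6 mm inside the mouth and about 12 mm above the channel floor.
- **Clearance:** the dish body is about 7 mm short of the mouth. Lift-up weight at the wrist was about 1.8 N, so it rests on nothing.
- **Level and still:** the tool pointed straight down, the arm was still, and the ball was in the middle of the dish in the last picture. I judged the dish's level from the tool pose, the lip height and the centred ball, not from a direct measurement of the rim.
- **Other objects:** the arbor, block, punch and spare bushing looked undisturbed in the last picture.

**Disagreements:**
- **Guard travel:** the guard moved only about 154 mm instead of 165 mm, because it started about 10 mm ajar. It reached its stop with about 23 N at the wrist, and its edge position fits fully open.
- **Lip position:** the networks' lip and mouth points were up to 5 mm off sideways from the depth measurements. I trusted the depth, because the arm hid the lip from the top camera.

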